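# Close the compact and slide it home in its bay under the glass shelf

### The job

Shut the lid of the aluminium compact, then slide the compact, hinge side first, into the narrow low bay in the middle of the smoked glass shelf until it rests against the end stop inside. The stop is out of sight under the dark glass and not always set at the same depth, so push it home gently by feel: the pressed powder cracks and the glass chips if the compact is rammed or wedged against the shelf. Leave the dispenser, the brush cup, the dish and the comb where they are.

Things in the scene. Friction and masses are not known exactly. Their poses are not given: they have to be found in the camera images.
- shelf: smoked glass shelf, fixed: glass plate 340 mm wide (y), 150 mm deep (x), 8 mm thick, its top 29 mm above the table, on four aluminium bearer bars 10 mm wide, 21 mm high, running front to back under bright clamp strips; the front edge faces the robot. Origin: middle of the bay's mouth at table height, in the plane of the front edge and bearer ends; x points straight into the bay, y to its left, z up
- bay_roof (a point): middle of the bay's upper front edge (21 mm above the shelf's origin, on the underside of the glass). The bay is the straight tunnel between the two middle bearers: 67 mm wide, 21 mm headroom, its floor the table. A rubber-faced stop block is clamped across it, square to it, its face somewhere 48 to 86 mm in from the mouth: the setting differs each time, is not measured and has to be felt
- compact: silver aluminium powder compact, loose on the table in front of the shelf, 96 mm long (x), 62 mm wide (y), 17 mm thick when shut, plan corners rounded to 8 mm, 0.12 to 0.18 kg. Origin: centre of its underside. x points to the hinge side, which starts towards the bay within about 30 degrees; -x is the clasp side. The base under the lid is 9.5 mm thick. Home in the bay, 10 to 48 mm of it stick out
- lid (a joint): opening angle of the compact's lid in rad: 0 shut, starts between 1.0 and 1.6. The lid is a plate 96 x 62 x 7 mm; hinge axis along the compact's y, 42 mm from its centre on the hinge side (+x), 10 mm above its underside. The hinge is stiff: the lid stays at any angle and turns under a light push (0.5 N at its edge). It must be pushed right down: ajar by 4 mm it no longer fits the bay
- lid_edge (a point): middle of the free (clasp side) edge of the lid, half way through its thickness, 90 mm from the hinge axis
- compact_nose (a point): middle of the hinge side's end face of the compact, the end that goes in first, 8.5 mm above its underside, 48 mm from the origin
- compact_clasp (a point): middle of the clasp side's end face of the compact, the end that is pushed and stays outside, 8.5 mm above its underside, 48 mm from the origin
- dispenser: white plastic pump dispenser with a press button, 56 mm across and 147 mm high, standing loose on the shelf at the back left. Origin: centre of its underside
- brush_cup: clear acrylic cup with makeup brushes, 66 mm across, 95 mm high, brushes up to 190 mm, standing loose on the shelf at the back right. Origin: centre of its underside
- dish: round terracotta dish, 92 mm across, 22 mm high, loose on the table in front of the left part of the shelf. Origin: centre of its underside
- comb: purple comb, 175 mm long (x), 25 mm wide, 5 mm thick, lying loose on the table in front of the right part of the shelf. Origin: centre of its underside
Mind the look-alikes: they are no part of the job. Of the things that look like the compact, the largest one is meant.

How it is judged:
By the outcome, as a careful person would: the job done as asked, in the order asked, and still so for the second after the job is handed in, with the robot touching nothing.
It also fails if it takes over 54 s, if anything falls off the work surface, if the arm or the gripper's body presses on something with over 40 N, if the wrist force passes 120 N, or if a joint passes its speed limit or range.

### The arm

A 6-joint arm with a two-finger parallel gripper is mounted at the origin on the work surface. World frame = base frame: x ahead of the robot, y to its left, z up, the work surface at z = 0. Lengths are in m, angles in degrees, forces in N, time in s.
With the tool pointing down it reaches from about 0.3 to 0.75 m from the base axis. Payload 8.5 kg.
Tool frame: the origin (TCP) lies at the very end of the fingers, on their centre line; the grasp point (between the pads) lies 19 mm behind it (env.pinch_z is the distance from the TCP to the grasp point, in m); z points along the fingers, y is the line along which they close (so a half turn about z gives the same grasp; the last joint's range is limited). The gripper opens to 85 mm and grips with 20 to 120 N. Pads are 22 mm wide; open, the fingers measure 114 mm over their backs; the gripper's body (76 mm by 85 mm) begins 54 mm behind the grasp point. The pads swing forward as they close: fully open they stand 13 mm farther back than shut.
Start: joints at [-12.336, 21.807, 74.336, -0, 83.858, -12.336], TCP at [0.55, 0, 0.231] pointing down, gripper open.
Joint ranges: [-178.18, 178.18], [-50.72, 133.34], [12.68, 142.11], [-81.47, 261.47], [9.98, 163.14], [-165.26, 165.26]. Speed limits (degrees/s): [136.94, 136.94, 180, 180, 180, 180].

### API

Orientations are given as a 3x3 rotation matrix whose columns are the frame's x, y, z axes.
In Python, from rig import env, viewer gives the robot as it stands.
- The arm moves only by the tool drive_tool, never from a script. Its argument "series" is a list of rows, each a list of 3 entries, a list of its own where there are three numbers: the shift along the tool's x, y, z in m, then the turn about the tool's z in degrees, then the finger opening in m, from 0 to 0.0854. A call has 1 to 20 rows; each row is the pose to reach, as a shift and turn from the pose commanded when the call began, along the tool's axes at that moment; what a row does not reach only later rows make up. A row lasts 1/10 s, in which the tool goes at most 50 mm and 8.59 degrees, less where a joint would pass 70% of its speed; a pose out of reach is approached as far as the arm can. A call with a gripper value outside its range is refused whole. The fingers move at their own pace and stop on an object; "newtons" is the grip in N (left out, the last holds). Time passes only in rows, so rows that repeat a pose let the fingers close. It gives the time, the measured TCP pose, the force, the opening and the grip force at its end, in the units of the state.
- env.observe(): the state, without advancing time (a new reading comes with each control period).
- viewer.get_image(name): name is "scene" or "side" or "wrist"; returns a dict with "img" (420x560x3 uint8, red, green, blue), "depth" (420x560 float32, m along the optical axis (not along the pixel's ray), 0 where there is no reading), "camera_matrix" (3x3 intrinsics, pixels), "rvec" (rotation vector, rad) and "tvec" (3), from world to camera coordinates, as OpenCV has them. Camera axes: x right, y down, z forward; pixel columns grow to the right and rows downward; lengths in m; the calibration is good to about 2 mm. The wrist camera is an equidistant fisheye: a pixel r from the principal point sees the ray r / f radians off the axis. A picture is of the moment at which its call begins.
- env.close_job(): hands the job in; it is judged then, once.
The state is a dict: "time_s": time; "q": joint angles; "qvel": joint speeds; "joint_efforts": joint torques, N m; "position": TCP position; "tool_rot": TCP orientation; "ft_force": force on the tool from outside, world axes, zero at the start; "wrist_torque": the same for the moment, N m; "grip_width": finger opening in m; "gripper_force": force on a finger pad.
Only numpy, scipy, OpenCV 4.12 (cv2) and the standard library are available. Lean on these libraries where they do the work, as an engineer would, in place of code of your own. Each camera call takes 0.05 s, during which the arm holds its last target. There are 200 camera calls.

## Working session

There is one attempt and no reset: what is moved stays moved. The work goes in short steps, Python scripts to look and compute and a tool call to move; the robot and the scene stay as the last step left them, time stands still between calls to the robot, and variables do not carry over. Pictures are saved under pics/ and viewed, at most 10 in all, crops included, and the job is handed in when it is done.

Besides the shell and the picture viewer there is one more tool, called by a JSON object that holds its "fn" and its "kwargs". drive_tool: Moves the arm, as the interface text tells. Its arguments: {"type":"object","properties":{"series":{"type":"array"},"newtons":{"type":"number"}},"required":["series"]}

```bash
mkdir -p pics; ls; python3 - <<'E'
from rig import env, viewer
import cv2,numpy as np
s=env.observe()
print(s['time_s'],s['position'],s['tool_rot'],s['grip_width'],env.pinch_z)
for n in ['scene','side']:
    d=viewer.get_image(n); np.savez(f'pics/{n}0.npz',**d)
    cv2.imwrite(f'pics/{n}0.png',d['img'][:,:,::-1])
    R=cv2.Rodrigues(np.array(d['rvec'],float))[0]; print(n,-R.T@np.array(d['tvec']).ravel(),R[2],d['camera_matrix'])
E
```

```text
pics
0.0 [5.49712434e-01 7.55534192e-05 2.30698921e-01] [[ 3.39504131e-05  9.99998962e-01 -1.44019099e-03]
 [ 9.99999944e-01 -3.34709566e-05  3.32934481e-04]
 [ 3.32885931e-04 -1.44020221e-03 -9.99998908e-01]] 0.08513555313706332 0.0187
scene [0.98378921 0.52575937 0.67624916] [-0.44037913 -0.5403588  -0.71699274] [[479.866238     0.         279.55273096]
 [  0.         479.866238   214.25651996]
 [  0.           0.           1.        ]]
side [0.50772611 0.62160676 0.63253858] [ 0.08607345 -0.7034588  -0.70550484] [[423.17735765   0.         283.9626283 ]
 [  0.         423.17735765 212.6701766 ]
 [  0.           0.           1.        ]]
```

```bash
python3 -c "
import cv2,numpy as np
a=cv2.imread('pics/scene0.png')
cv2.imwrite('pics/s.png',a)"
```

```text
(no output)
```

View pics/scene0.png

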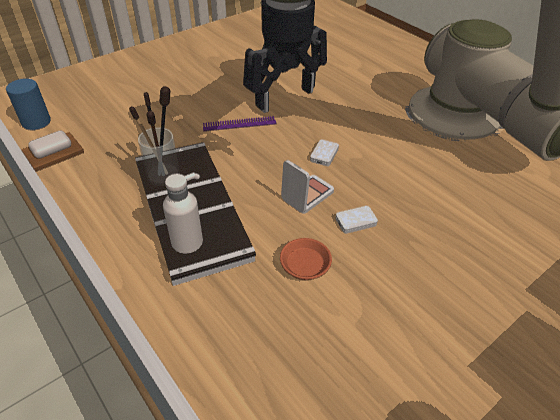

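View pics/side0.png

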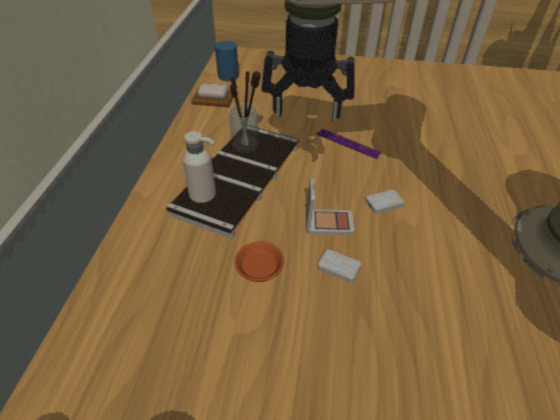

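The scene view shows the shelf (mouth side facing the compact), with the open compact at about (305,190). In the side view the compact base is at (330,221), its lid upright at (312,203), and there are two small look-alikes at (384,201) and (340,265). I'll enlarge both to pick corners.

```bash
python3 - <<'E'
import cv2
for n,x0,y0 in [('side',165,115),('scene',125,120)]:
    a=cv2.imread(f'pics/{n}0.png')[y0:y0+150,x0:x0+200]
    a=cv2.resize(a,None,fx=4,fy=4,interpolation=cv2.INTER_CUBIC)
    cv2.imwrite(f'pics/{n}c.png',a)
E
```

```text
(no output)
```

View pics/sidec.png

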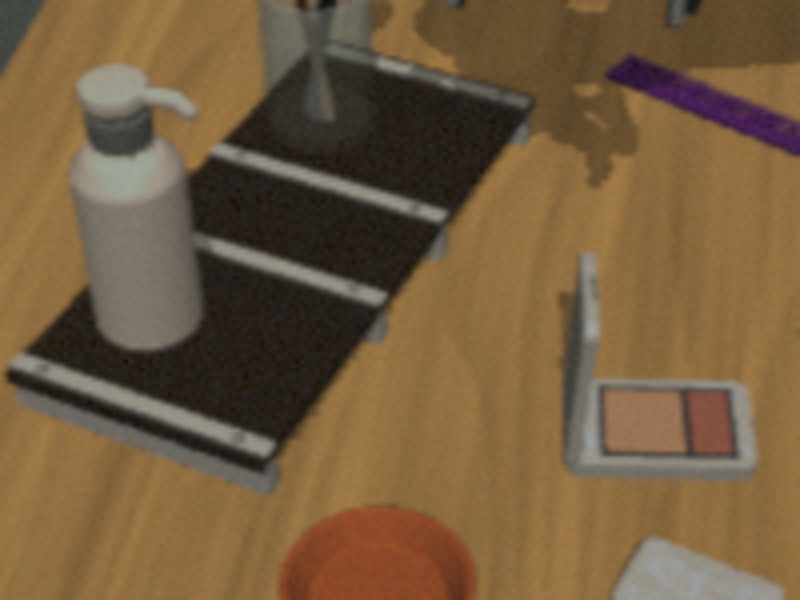

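View pics/scenec.png

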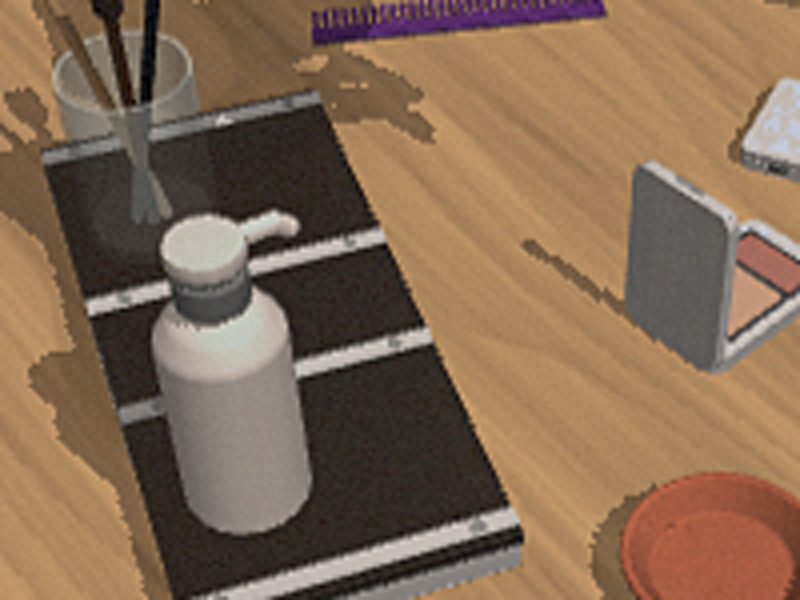

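```bash
cat > h.py <<'E'
import numpy as np,cv2
def cam(d):
    R=cv2.Rodrigues(np.array(d['rvec'],float))[0]; t=np.array(d['tvec'],float).ravel()
    return np.array(d['camera_matrix'],float),R,t
def cast(d,px,z):
    K,R,t=cam(d); px=np.atleast_2d(px).astype(float)
    r=np.c_[px,np.ones(len(px))]@np.linalg.inv(K).T@R; c=-R.T@t
    return c+r*((z-c[2])/r[:,2])[:,None]
def tri(ds,pxs):
    P=[cam(d)[0]@np.c_[cam(d)[1],cam(d)[2]] for d in ds]
    X=cv2.triangulatePoints(P[0],P[1],*[np.array(p,float).T.copy() for p in pxs]); return (X[:3]/X[3]).T
E
python3 - <<'E'
from h import *
np.set_printoptions(precision=4,suppress=True)
S=dict(np.load('pics/side0.npz')); C=dict(np.load('pics/scene0.npz'))
s=lambda p:(np.array(p)+.5)/4-.5+[165,115]
c=lambda p:(np.array(p)+.5)/4-.5+[125,120]
sp=s([(534,100),(444,217),(382,299),(272,460),(330,42),(10,372)]); cp=c([(320,93),(387,237),(433,337),(521,517),(43,152),(-100,-100)])
a=cast(S,sp,.029);b=cast(C,cp,.029)
print(a);print(b);print(tri([S,C],[sp[:4],cp[:4]]))
print('compact')
# lid top-edge corners in both: side far/near ; base clasp
print('base side',cast(S,s([(745,382),(755,464),(590,466)]),.0095))
print('lid free-edge', tri([S,C],[s([(588,256),(590,337)]),c([(647,163),(734,222)])]))
# colour mask: pans
for n,d in (('S',S),('C',C)):
    h=cv2.cvtColor(d['img'],cv2.COLOR_RGB2HSV)
    X=d['depth']; K,R,t=cam(d)
    v,u=np.mgrid[:420,:560]; P=(np.dstack([(u-K[0,2])/K[0,0]*X,(v-K[1,2])/K[1,1]*X,X])-t)@R
    w=(X>0)&(abs(P[...,0]-.4)<.15)&(abs(P[...,1])<.2)&(h[...,1]<60)&(P[...,2]>.003)
    nl,L,st,ce=cv2.connectedComponentsWithStats(w.astype(np.uint8))
    for i in range(1,nl):
        if st[i,4]>40:
            q=P[L==i]; print(n,st[i],q.min(0),q.max(0),q.mean(0), cv2.minAreaRect(q[:,:2].astype(np.float32)*1000))
E
```

```text
[[ 0.582  -0.2365  0.029 ]
 [ 0.6192 -0.1159  0.029 ]
 [ 0.6414 -0.0422  0.029 ]
 [ 0.6733  0.0813  0.029 ]
 [ 0.7175 -0.2785  0.029 ]
 [ 0.8181  0.042   0.029 ]]
[[ 0.5812 -0.2332  0.029 ]
 [ 0.6177 -0.1119  0.029 ]
 [ 0.64   -0.0384  0.029 ]
 [ 0.6732  0.0781  0.029 ]
 [ 0.7242 -0.2782  0.029 ]
 [ 0.6827 -0.5533  0.029 ]]
[[ 0.5818 -0.2321  0.0309]
 [ 0.6187 -0.1103  0.032 ]
 [ 0.6409 -0.0373  0.0317]
 [ 0.6734  0.0789  0.0283]]
compact
base side [[ 0.4454 -0.0289  0.0095]
 [ 0.4389  0.0295  0.0095]
 [ 0.5208  0.0436  0.0095]]
lid free-edge [[ 0.5324 -0.011   0.1002]
 [ 0.5262  0.0447  0.0987]]
S [ 308   15   46  107 2076] [ 0.4788 -0.0164  0.2455] [0.55   0.0399 0.421 ] [0.5206 0.0178 0.3495] ((521.328125, 8.360099792480469), (76.58409118652344, 43.87577819824219), 23.917949676513672)
S [306 178  48  57 720] [ 0.4394 -0.0296  0.0031] [0.5377 0.0458 0.1023] [0.501  0.0205 0.031 ] ((489.7174072265625, 7.980842590332031), (96.9614486694336, 64.23908996582031), 8.018852233886719)
S [366 190  37  23 572] [ 0.3362 -0.103   0.003 ] [ 0.4143 -0.0339  0.0157] [ 0.3755 -0.0664  0.0117] ((37
[... 386 characters left out ...]
5] ((516.2672729492188, 12.211925506591797), (82.62777709960938, 32.14767074584961), 21.519895553588867)
C [310 140  29  26 489] [ 0.3327 -0.1043  0.0032] [ 0.4142 -0.0341  0.0155] [ 0.3771 -0.0667  0.011 ] ((373.66680908203125, -69.76431274414062), (76.10047149658203, 46.32918167114258), 28.405487060546875)
C [ 281  160   53   53 1351] [ 0.4361 -0.0268  0.003 ] [0.541  0.0456 0.1012] [0.5204 0.0178 0.0466] ((488.591796875, 8.788238525390625), (100.63102722167969, 63.96062469482422), 6.891129493713379)
C [336 206  42  27 750] [0.4244 0.0892 0.003 ] [0.5036 0.1529 0.015 ] [0.4656 0.123  0.011 ] ((463.3767395019531, 120.94039154052734), (48.99795150756836, 72.8474349975586), 69.70624542236328)
```

Depth and rays agree. The compact's centre is ≈(0.489, 0.0085), yaw ≈8°, with the lid about 90° open. The mouth is ≈(0.630, −0.075) with the bay heading ≈−16.5°. First I'll turn the tool, close the fingers and go down behind the lid.

{"fn": "drive_tool", "kwargs": {"series": [[[0.002, 0.003, 0], 8.2, 0], [[0.004, 0.006, 0], 16.4, 0], [[0.006, 0.009, 0], 24.6, 0], [[0.008, 0.012, 0], 32.8, 0], [[0.01, 0.015, 0], 41, 0], [[0.012, 0.018, 0], 49.2, 0], [[0.014, 0.02, 0.01], 57.4, 0], [[0.016, 0.023, 0.03], 65.6, 0], [[0.018, 0.024, 0.05], 73.8, 0], [[0.02, 0.024, 0.07], 82, 0], [[0.02, 0.024, 0.095], 82, 0], [[0.02, 0.024, 0.12], 82, 0], [[0.02, 0.024, 0.141], 82, 0], [[0.02, 0.024, 0.141], 82, 0], [[0.02, 0.024, 0.141], 82, 0]], "newtons": 30}}

```text
time_s: 1.6
position: [0.5741, 0.02, 0.0907]
tool_rot: [[0.99, 0.139, -0.0], [0.139, -0.99, 0.0], [-0.0, -0.0, -1.0]]
ft_force: [0.2, 0.5, 1.3]
grip_width: -0.0005
gripper_force: 0.0
```

{"fn": "drive_tool", "kwargs": {"series": [[[-0.012, 0, 0], 0, 0], [[-0.022, 0, 0], 0, 0], [[-0.029, 0, 0.002], 0, 0], [[-0.037, 0, 0.004], 0, 0], [[-0.0455, 0, 0.0065], 0, 0], [[-0.055, 0, 0.009], 0, 0], [[-0.0645, 0, 0.012], 0, 0], [[-0.073, 0, 0.017], 0, 0], [[-0.081, 0, 0.0225], 0, 0], [[-0.088, 0, 0.0295], 0, 0], [[-0.0945, 0, 0.037], 0, 0], [[-0.099, 0, 0.0455], 0, 0], [[-0.1035, 0, 0.0545], 0, 0], [[-0.106, 0, 0.062], 0, 0], [[-0.107, 0, 0.067], 0, 0], [[-0.108, 0, 0.07], 0, 0], [[-0.108, 0, 0.072], 0, 0], [[-0.108, 0, 0.0735], 0, 0], [[-0.108, 0, 0.0735], 0, 0]]}}

```text
time_s: 3.5
position: [0.4672, 0.005, 0.017]
tool_rot: [[0.99, 0.139, 0.0], [0.139, -0.99, -0.0], [0.0, 0.0, -1.0]]
ft_force: [-0.4, -0.3, 1.3]
grip_width: -0.0002
gripper_force: 0.6
```

{"fn": "drive_tool", "kwargs": {"series": [[[0, 0, 0.0005], 0, 0], [[0, 0, 0.001], 0, 0], [[0, 0, 0.0013], 0, 0], [[0, 0, 0.0013], 0, 0]]}}

```text
time_s: 3.9
position: [0.4672, 0.0049, 0.0166]
tool_rot: [[0.99, 0.139, 0.001], [0.139, -0.99, -0.0], [0.001, 0.001, -1.0]]
ft_force: [-4.1, 0.4, 15.9]
grip_width: 0.0003
gripper_force: 7.7
```

Contact at z≈17 mm with 15 N, which matches a shut lid. I'll lift, open the fingers and look.

{"fn": "drive_tool", "kwargs": {"series": [[[0, 0, -0.03], 0, 0], [[0, 0, -0.07], 0, 0.0], [[0, 0, -0.11], 0, 0.0854], [[0, 0, -0.15], 0, 0.0854], [[0, 0, -0.15], 0, 0.0854], [[0, 0, -0.15], 0, 0.0854]]}}

```text
time_s: 4.5
position: [0.4671, 0.005, 0.1658]
tool_rot: [[0.99, 0.139, 0.002], [0.139, -0.99, -0.0], [0.001, 0.001, -1.0]]
ft_force: [0.1, -0.7, -0.6]
grip_width: 0.058
gripper_force: 0.0
```

```bash
cat >> h.py <<'E'
def cloud(d):
    X=d['depth']; K,R,t=cam(d); v,u=np.mgrid[:420,:560]
    return (np.dstack([(u-K[0,2])/K[0,0]*X,(v-K[1,2])/K[1,1]*X,X])-t)@R
E
python3 - <<'E'
from rig import env, viewer
from h import *
np.set_printoptions(precision=4,suppress=True)
ims=[]
for n in ['side','scene','wrist']:
    d=viewer.get_image(n); np.savez(f'pics/{n}1.npz',**d); ims.append(d['img'][:,:,::-1])
    if n=='wrist':
        print(d['camera_matrix'],cam(d)[1],-cam(d)[1].T@cam(d)[2]); continue
    P=cloud(d); h=cv2.cvtColor(d['img'],cv2.COLOR_RGB2HSV)
    w=(d['depth']>0)&(abs(P[...,0]-.48)<.09)&(abs(P[...,1]-.01)<.06)&(h[...,1]<60)&(P[...,2]>.004)&(P[...,2]<.06)
    nl,L,st,ce=cv2.connectedComponentsWithStats(w.astype(np.uint8)); i=1+st[1:,4].argmax()
    q=P[L==i]; print(n,st[i],q.min(0),q.max(0),cv2.minAreaRect(q[:,:2].astype(np.float32)*1000), 'top z',np.percentile(q[:,2],[50,90,99]))
    t=q[q[:,2]>.0145]; print(len(t),np.c_[t,np.ones(len(t))][:0].shape,np.linalg.lstsq(np.c_[t[:,:2],np.ones(len(t))],t[:,2],rcond=None)[0])
    # glass+strips top
    w=(P[...,2]>.026)&(P[...,2]<.036)&(P[...,0]>.55)&(P[...,0]<.85)&(P[...,1]>-.3)&(P[...,1]<.14)&(d['depth']>0)
    q=P[w]; print('shelf',cv2.minAreaRect(q[:,:2].astype(np.float32)*1000))
cv2.imwrite('pics/wrist1.png',ims[2])
E
```

```text
side [ 306  207   48   28 1179] [ 0.4392 -0.0277  0.004 ] [0.5387 0.0442 0.0203] ((488.9361877441406, 8.371395111083984), (95.80007934570312, 64.77782440185547), 6.023890495300293) top z [0.0167 0.0183 0.0195]
999 (0, 4) [-0.0016  0.0007  0.0178]
shelf ((702.8222045898438, -98.94357299804688), (342.225341796875, 152.88421630859375), 73.63190460205078)
scene [ 283  172   51   40 1190] [ 0.4376 -0.0259  0.004 ] [0.5389 0.0451 0.0194] ((487.45770263671875, 8.477039337158203), (98.47611236572266, 64.65862274169922), 6.665986061096191) top z [0.0157 0.0175 0.0186]
909 (0, 4) [-0.0005  0.0008  0.0165]
shelf ((700.9073486328125, -98.41435241699219), (343.2134704589844, 150.20040893554688), 73.5524673461914)
[[325.1923   0.     281.9988]
 [  0.     325.1923 215.7593]
 [  0.       0.       1.    ]] [[ 0.1391 -0.9903  0.0002]
 [-0.9466 -0.1329  0.2936]
 [-0.2908 -0.041  -0.9559]] [0.5413 0.0154 0.308 ]
```

View pics/wrist1.png

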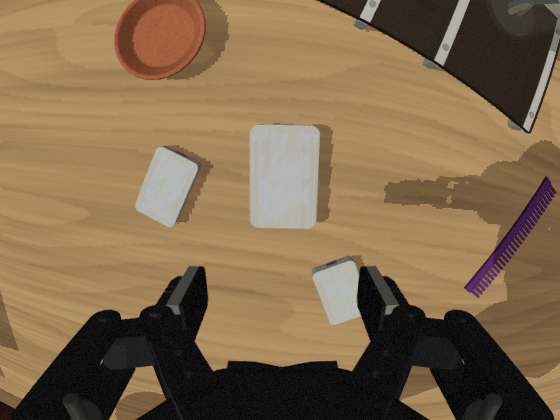

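The wrist view shows the compact shut at (285,177), with the shelf's middle strips starting at (370,18) and (437,55). I'll refine the compact from this view.

```bash
cat >> h.py <<'E'
def wcast(d,px,z):
    K,R,t=cam(d); px=np.array(px,float).reshape(-1,1,2)
    u=cv2.fisheye.undistortPoints(px,K,np.zeros(4)).reshape(-1,2)
    r=np.c_[u,np.ones(len(u))]@R; c=-R.T@t
    return c+r*((z-c[2])/r[:,2])[:,None]
E
python3 - <<'E'
from h import *
np.set_printoptions(precision=4,suppress=True)
d=dict(np.load('pics/wrist1.npz'))
h=cv2.cvtColor(d['img'],cv2.COLOR_RGB2HSV)
w=((h[...,1]<55)&(h[...,2]>130)).astype(np.uint8); w[:,:210]=0;w[:,345:]=0;w[:110]=0;w[245:]=0
w=cv2.morphologyEx(w,cv2.MORPH_OPEN,np.ones((3,3)))
c=max(cv2.findContours(w,0,cv2.CHAIN_APPROX_NONE)[0],key=cv2.contourArea).reshape(-1,2)
q=wcast(d,c,.015); print(cv2.boundingRect(c),cv2.minAreaRect((q[:,:2]*1000).astype(np.float32)))
print(wcast(d,[(367,20),(440,60),(371,12),(447,55)],.03))
for n in ('side','scene'):
    e=dict(np.load(f'pics/{n}1.npz'));P=cloud(e)
    hh=P[...,2]; w=(P[...,0]>.5)&(P[...,0]<.9)&(P[...,1]>-.35)&(P[...,1]<.2)&(hh>.05)&(e['depth']>0)
    nl,L,st,ce=cv2.connectedComponentsWithStats(w.astype(np.uint8))
    for i in range(1,nl):
        if st[i,4]>80: p=P[L==i]; print(n,st[i],p.min(0),p.max(0))
E
```

```text
(250, 124, 70, 105) ((488.705322265625, 6.242885589599609), (97.01836395263672, 62.46138381958008), 6.7834367752075195)
[[ 0.6418 -0.0445  0.03  ]
 [ 0.6228 -0.1178  0.03  ]
 [ 0.6504 -0.0472  0.03  ]
 [ 0.6299 -0.1244  0.03  ]]
side [ 328    0   23   97 1054] [ 0.5    -0.0074  0.2985] [0.5261 0.0706 0.4517]
side [ 228   71   32   76 1554] [ 0.665  -0.2292  0.05  ] [ 0.7392 -0.157   0.2218]
side [ 182  131   32   65 1575] [ 0.7205 -0.0275  0.05  ] [0.7875 0.02   0.1776]
scene [317   0  33  23 407] [0.5002 0.0114 0.3814] [0.5257 0.0708 0.4159]
scene [306   5  21  29 367] [ 0.5    -0.0155  0.3497] [0.5084 0.0303 0.3819]
scene [306  35  16  34 378] [ 0.5    -0.0108  0.292 ] [0.5056 0.026  0.3385]
scene [ 129   86   73  161 4265] [ 0.664  -0.2263  0.0501] [0.7872 0.0203 0.2213]
```

{"fn": "drive_tool", "kwargs": {"series": [[[-0.003, 0.001, 0.02], 1, 0.0854], [[-0.0064, 0.0012, 0.05], -1.2, 0.0854], [[-0.0064, 0.0012, 0.08], 1.2, 0.0854], [[-0.0064, 0.0012, 0.11], 1.2, 0.0854], [[-0.0064, 0.0012, 0.135], 1.2, 0.0854], [[-0.0064, 0.0012, 0.155], 1.2, 0.0854], [[-0.0064, 0.0012, 0.1645], 1.2, 0.0854], [[-0.0064, 0.0012, 0.1645], 1.2, 0.0854], [[-0.0064, 0.0012, 0.1645], 1.2, 0.055], [[-0.0064, 0.0012, 0.1645], 1.2, 0.055], [[-0.0064, 0.0012, 0.1645], 1.2, 0.055], [[-0.0064, 0.0012, 0.1645], 1.2, 0.055], [[-0.0064, 0.0012, 0.1645], 1.2, 0.055]], "newtons": 25}}

```text
time_s: 5.95
position: [0.4613, 0.0028, 0.0018]
tool_rot: [[0.993, 0.118, 0.002], [0.118, -0.993, -0.0], [0.002, 0.001, -1.0]]
ft_force: [-1.6, -0.2, 7.5]
grip_width: 0.0609
gripper_force: 29.0
```

{"fn": "drive_tool", "kwargs": {"series": [[[0, 0, -0.001], 0, 0.055], [[0.005, 0.005, -0.001], 2, 0.055], [[0.011, 0.01, -0.001], 4, 0.055], [[0.017, 0.015, -0.001], 6, 0.055], [[0.023, 0.02, -0.001], 8, 0.055], [[0.029, 0.026, -0.001], 10, 0.055], [[0.035, 0.032, -0.001], 12, 0.055], [[0.041, 0.038, -0.001], 14, 0.055], [[0.047, 0.044, -0.001], 16, 0.055], [[0.053, 0.05, -0.001], 18, 0.055], [[0.059, 0.055, -0.001], 20, 0.055], [[0.065, 0.06, -0.001], 22, 0.055], [[0.0706, 0.0635, -0.001], 23.2, 0.055], [[0.0706, 0.0635, -0.001], 23.2, 0.055], [[0.0706, 0.0635, -0.001], 23.2, 0.055]]}}

```text
time_s: 7.45
position: [0.5385, -0.0519, 0.002]
tool_rot: [[0.959, -0.282, 0.0], [-0.282, -0.959, -0.0], [0.0, 0.0, -1.0]]
ft_force: [-0.0, 0.6, -0.5]
grip_width: 0.0611
gripper_force: 28.1
```

```bash
python3 - <<'E'
from rig import env, viewer
from h import *
d=viewer.get_image('wrist'); np.savez('pics/wrist2.npz',**d)
a=d['img'][:,:,::-1]; cv2.imwrite('pics/wrist2.png',a)
cv2.imwrite('pics/w2c.png',cv2.resize(a[20:320,160:420],None,fx=2,fy=2,interpolation=cv2.INTER_CUBIC))
E
```

```text
(no output)
```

View pics/w2c.png

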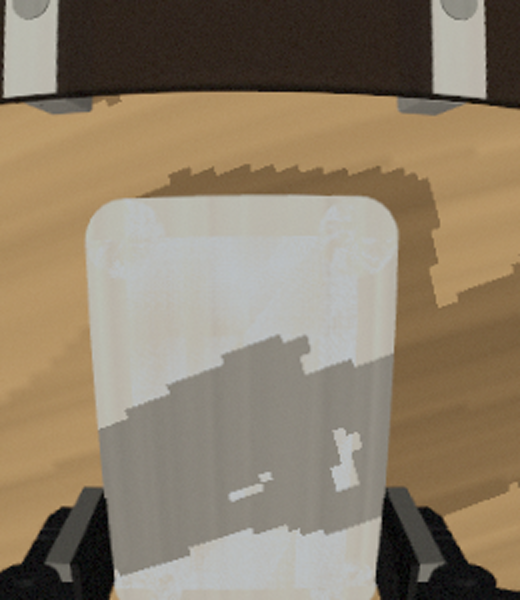

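The wrist view shows the compact's nose at crop rows ~196 (sides at columns 86 and 398). The strips' front ends are at columns 5–58 and 432–486, row ~96, and it looks almost aligned.

```bash
python3 - <<'E'
from h import *
np.set_printoptions(precision=2,suppress=True)
d=dict(np.load('pics/wrist2.npz'))
T=np.array([.5385,-.0519]); R=np.array([[.959,-.282],[-.282,-.959]])
f=lambda p,z:((wcast(d,(np.array(p)+.5)/2-.5+[160,20],z)[:,:2]-T)@R)*1000
print('strips front Lo Li Ri Ro',f([(5,99),(58,95),(432,94),(486,98)],.030))
print('strips back at row2',f([(3,2),(55,2),(432,2),(482,2)],.030))
print('bearer inner z=.0',f([(92,98),(80,112),(398,98),(407,112)],.0))
print('bearer inner top .021',f([(92,98),(398,98)],.021))
g=cv2.cvtColor(d['img'],cv2.COLOR_RGB2HSV)
w=((g[...,1]<60)).astype(np.uint8)
# compact side edges by rows
for v in (135,150,165,180,200,220,240):
    row=d['img'][v].astype(int); b=row[:,2]/(row[:,0]+1)
    m=b>0.8; x=np.where(m[195:365])[0]+195; print(v,x.min(),x.max(),((wcast(d,[(x.min(),v),(x.max(),v)],.015)[:,:2]-T)@R)*1000)
print('nose',f([(240,194)],.014))
E
```

```text
strips front Lo Li Ri Ro [[ 95.68 -43.75]
 [ 95.44 -33.51]
 [ 95.65  33.34]
 [ 95.92  43.8 ]]
strips back at row2 [[114.91 -44.58]
 [113.54 -34.39]
 [113.51  33.64]
 [114.81  43.42]]
bearer inner z=.0 [[ 99.36 -34.17]
 [ 96.29 -36.95]
 [ 99.39  34.08]
 [ 96.27  36.17]]
bearer inner top .021 [[ 95.88 -29.29]
 [ 95.9   29.13]]
135 203 358 [[ 69.65 -32.23]
 [ 69.59  30.62]]
150 203 358 [[ 63.48 -32.45]
 [ 63.43  30.83]]
165 204 357 [[ 57.24 -32.29]
 [ 57.2   30.66]]
180 205 357 [[ 50.93 -32.17]
 [ 50.9   30.96]]
200 206 356 [[ 42.35 -32.23]
 [ 42.33  31.01]]
220 208 354 [[ 33.5  -31.93]
 [ 33.48  30.69]]
240 210 353 [[ 24.31 -31.7 ]
 [ 24.29  30.9 ]]
nose [[76.34 -1.08]]
```

Mouth centre at y≈0 in the tool frame, front edge at x=95.7 mm and square to the tool. The compact sits 0.7 mm off to the left, so I'll correct that and enter with a force check.

{"fn": "drive_tool", "kwargs": {"series": [[[0.004, 0.0007, 0], 0, 0.055], [[0.009, 0.0007, 0], 0, 0.055], [[0.014, 0.0007, 0], 0, 0.055], [[0.018, 0.0007, 0], 0, 0.055], [[0.022, 0.0007, 0], 0, 0.055], [[0.026, 0.0007, 0], 0, 0.055], [[0.03, 0.0007, 0], 0, 0.055]]}}

```text
time_s: 8.2
position: [0.5674, -0.061, 0.002]
tool_rot: [[0.959, -0.282, -0.0], [-0.282, -0.959, 0.0], [-0.0, 0.0, -1.0]]
ft_force: [0.2, -0.7, -0.7]
grip_width: 0.0615
gripper_force: 28.1
```

No contact, so I'll continue to ~39 mm in.

{"fn": "drive_tool", "kwargs": {"series": [[[0.005, 0, 0], 0, 0.055], [[0.01, 0, 0], 0, 0.055], [[0.015, 0, 0], 0, 0.055], [[0.02, 0, 0], 0, 0.055], [[0.024, 0, 0], 0, 0.055], [[0.028, 0, 0], 0, 0.055], [[0.028, 0, 0], 0, 0.055]]}}

```text
time_s: 8.9
position: [0.5945, -0.0691, 0.002]
tool_rot: [[0.959, -0.282, 0.001], [-0.282, -0.959, -0.0], [0.001, 0.0, -1.0]]
ft_force: [-0.4, 0.1, -0.8]
grip_width: 0.0613
gripper_force: 28.1
```

```bash
python3 - <<'E'
from rig import env, viewer
from h import *
d=viewer.get_image('wrist'); np.savez('pics/wrist3.npz',**d)
a=d['img'][:,:,::-1]
cv2.imwrite('pics/w3c.png',cv2.resize(a[20:320,160:420],None,fx=2,fy=2,interpolation=cv2.INTER_CUBIC))
s=env.observe();print(s['ft_force'],s['position'])
E
```

```text
[ 0.83819971 -0.39533602 -1.16195676] [ 0.59418584 -0.06895602  0.00197548]
```

View pics/w3c.png

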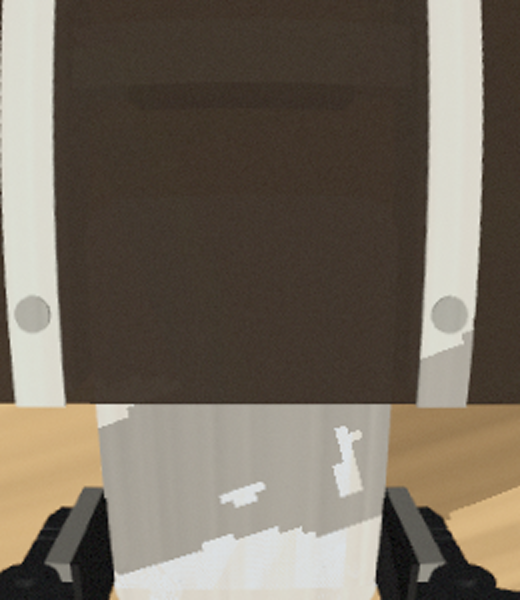

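Centred, with no force. I'll release, go up and back, close the fingers and go down behind the clasp end.

{"fn": "drive_tool", "kwargs": {"series": [[[0, 0, 0], 0, 0.0854], [[0, 0, 0], 0, 0.0854], [[0, 0, 0], 0, 0.0854], [[0, 0, -0.02], 0, 0.0854], [[0, 0, -0.05], 0, 0.0854], [[-0.02, 0, -0.05], 0, 0], [[-0.042, 0, -0.05], 0, 0], [[-0.042, 0, -0.05], 0, 0], [[-0.042, 0, -0.05], 0, 0], [[-0.042, 0, -0.05], 0, 0], [[-0.042, 0, -0.05], 0, 0], [[-0.042, 0, -0.03], 0, 0], [[-0.042, 0, -0.015], 0, 0], [[-0.042, 0, -0.005], 0, 0], [[-0.042, 0, -0.005], 0, 0]]}}

```text
time_s: 10.45
position: [0.5533, -0.0569, 0.0058]
tool_rot: [[0.959, -0.282, -0.002], [-0.282, -0.959, 0.001], [-0.002, -0.0, -1.0]]
ft_force: [0.1, 0.1, -0.2]
grip_width: 0.0001
gripper_force: 0.0
```

```bash
python3 - <<'E'
from h import *
np.set_printoptions(precision=1,suppress=True)
d=dict(np.load('pics/wrist3.npz'))
T=np.array([.5942,-.0690]); R=np.array([[.959,-.282],[-.282,-.959]])
p=d['img'][10:225,240:320].astype(float).mean((1,2))
for z in (.029,.021,.017):
    print(z,[round(float(x),1) for x in (((wcast(d,[(280,v) for v in (40,60,80,100,120,140,160,180,200,220)],z)[:,:2]-T)@R)*1000)[:,0]])
print(np.arange(10,225,3)); print(p[:213].reshape(-1,3).mean(1) if len(p)%3==0 else p[:len(p)//3*3].reshape(-1,3).mean(1))
E
```

```text
0.029 [104.6, 97.1, 89.7, 82.5, 75.3, 68.1, 60.9, 53.5, 46.0, 38.2]
0.021 [106.6, 98.6, 90.7, 83.0, 75.3, 67.6, 59.9, 52.0, 44.0, 35.7]
0.017 [107.6, 99.3, 91.2, 83.2, 75.3, 67.4, 59.4, 51.3, 43.0, 34.4]
[ 10  13  16  19  22  25  28  31  34  37  40  43  46  49  52  55  58  61
  64  67  70  73  76  79  82  85  88  91  94  97 100 103 106 109 112 115
 118 121 124 127 130 133 136 139 142 145 148 151 154 157 160 163 166 169
 172 175 178 181 184 187 190 193 196 199 202 205 208 211 214 217 220 223]
[52.8 53.  52.9 52.8 52.8 52.8 54.  55.5 55.5 55.4 55.4 55.3 55.6 55.6
 55.5 55.6 55.6 50.1 49.2 48.8 48.4 50.4 52.4 52.4 52.7 52.4 52.8 52.8
 53.  52.9 53.1 52.8 53.  53.2 52.7 53.1 55.  55.2 55.1 55.3 55.5 55.2
 55.3 55.3 55.4 55.2 55.4 55.3 55.2 55.3 55.2 55.1 55.2 55.2 55.4 55.3
 55.2 55.4 55.3 55.7 55.4 55.4 55.2 55.2 55.5 55.4 55.5 56.  56.  55.4
 85.5]
```

{"fn": "drive_tool", "kwargs": {"series": [[[0.003, 0, 0], 0, 0], [[0.006, 0, 0], 0, 0], [[0.009, 0, 0], 0, 0], [[0.011, 0, 0], 0, 0], [[0.013, 0, 0], 0, 0], [[0.015, 0, 0], 0, 0], [[0.017, 0, 0], 0, 0], [[0.017, 0, 0], 0, 0]]}}

```text
time_s: 11.25
position: [0.5703, -0.0619, 0.007]
tool_rot: [[0.959, -0.282, 0.0], [-0.282, -0.959, -0.0], [0.0, 0.0, -1.0]]
ft_force: [0.5, 0.4, -0.2]
grip_width: -0.0001
gripper_force: 0.0
```

Through the glass the row profile shows the nose at row ~118, which matches the computed position. A dark face shows at rows 61–73, about 21 mm beyond the nose, and is probably the stop. I'll treat this as a hint only and still feel for it.

{"fn": "drive_tool", "kwargs": {"series": [[[0.001, 0, 0], 0, 0], [[0.002, 0, 0], 0, 0], [[0.003, 0, 0], 0, 0], [[0.004, 0, 0], 0, 0], [[0.005, 0, 0], 0, 0], [[0.006, 0, 0], 0, 0], [[0.007, 0, 0], 0, 0], [[0.008, 0, 0], 0, 0], [[0.009, 0, 0], 0, 0]]}}

```text
time_s: 12.15
position: [0.5787, -0.0644, 0.007]
tool_rot: [[0.959, -0.282, -0.0], [-0.282, -0.959, 0.0], [-0.0, -0.0, -1.0]]
ft_force: [-0.8, 0.8, 0.2]
grip_width: 0.0002
gripper_force: 0.4
```

```bash
python3 - <<'E'
from rig import env, viewer
from h import *
np.set_printoptions(precision=1,suppress=True)
d=viewer.get_image('wrist'); s=env.observe(); np.savez('pics/wrist4.npz',**d)
T=np.array(s['position'])[:2]; R=np.array(s['tool_rot'])[:2,:2]
print(s['time_s'],s['position'],s['ft_force'])
p=d['img'][:,250:310].astype(float).mean((1,2))
f=lambda v,z:(((wcast(d,[(280,v)],z)[:,:2]-T)@R)*1000)[0,0]
for v in range(0,225,3): print(v,round(p[v:v+3].mean(),1),round(f(v+1,.015),1),end=' | ')
# compact lateral edges outside
for v in range(200,330,12):
    row=d['img'][v].astype(int); x=np.where(row[195:365,2]/(row[195:365,0]+1)>.8)[0]+195
    if len(x): print(v,((wcast(d,[(x.min(),v),(x.max(),v)],.015)[:,:2]-T)@R*1000).round(1).tolist())
cv2.imwrite('pics/w4c.png',cv2.resize(d['img'][20:320,160:420,::-1],None,fx=2,fy=2))
E
```

```text
12.2 [ 0.6 -0.1  0. ] [-1.6  0.2  0.3]
0 54.5 126.9 | 3 54.6 125.4 | 6 54.6 124.0 | 9 54.4 122.6 | 12 54.6 121.2 | 15 54.2 119.8 | 18 54.6 118.4 | 21 54.5 117.1 | 24 49.7 115.7 | 27 47.5 114.3 | 30 47.4 113.0 | 33 47.2 111.6 | 36 46.9 110.3 | 39 48.6 109.0 | 42 54.3 107.6 | 45 54.3 106.3 | 48 54.4 105.0 | 51 54.3 103.7 | 54 54.4 102.4 | 57 54.0 101.1 | 60 54.1 99.8 | 63 54.3 98.5 | 66 54.5 97.2 | 69 54.2 95.9 | 72 54.3 94.6 | 75 54.2 93.4 | 78 54.4 92.1 | 81 54.1 90.8 | 84 54.3 89.5 | 87 54.3 88.3 | 90 54.4 87.0 | 93 54.2 85.8 | 96 54.4 84.5 | 99 54.2 83.2 | 102 54.1 82.0 | 105 54.6 80.7 | 108 54.2 79.5 | 111 54.3 78.2 | 114 54.4 77.0 | 117 54.5 75.7 | 120 54.5 74.5 | 123 54.5 73.2 | 126 54.4 72.0 | 129 54.5 70.7 | 132 54.4 69.5 | 135 54.6 68.2 | 138 54.3 66.9 | 141 54.7 65.7 | 144 54.2 64.4 | 147 54.2 63.2 | 150 54.3 61.9 | 153 54.4 60.6 | 156 54.5 59.4 | 159 54.5 58.1 | 162 54.4 56.8 | 165 55.1 55.6 | 168 57.1 54.3 | 171 57.9 53.0 | 174 86.8 51.7 | 177 214.0 50.4 | 180 218.6 49.1 | 183 219.3 47.8 | 186 219.0 46.5 | 189 218.9 45.2 | 192 217.3 43.9 | 195 207.0 42.6 | 198 195.5 41.2 | 201 188.6 39.9 | 204 187.7 38.6 | 207 185.7 37.2 | 210 183.8 35.9 | 213 184.7 34.5 | 216 186.2 33.1 | 219 186.0 31.8 | 222 187.0 30.4 | 200 [[40.9, -31.2], [40.9, 31.4]]
212 [[35.4, -31.5], [35.4, 31.7]]
224 [[29.9, -31.4], [29.8, 31.6]]
236 [[24.1, -31.3], [24.1, 31.5]]
248 [[18.3, -31.3], [18.2, 31.5]]
260 [[12.3, -28.4], [12.2, 28.6]]
272 [[6.3, -12.7], [6.3, 12.5]]
284 [[-0.2, -14.9], [-0.2, 14.6]]
296 [[-6.9, -16.1], [-6.9, 15.8]]
308 [[-15.1, -44.1], [-14.9, 41.2]]
320 [[-22.6, -45.1], [-22.5, 42.1]]
```

View pics/w4c.png

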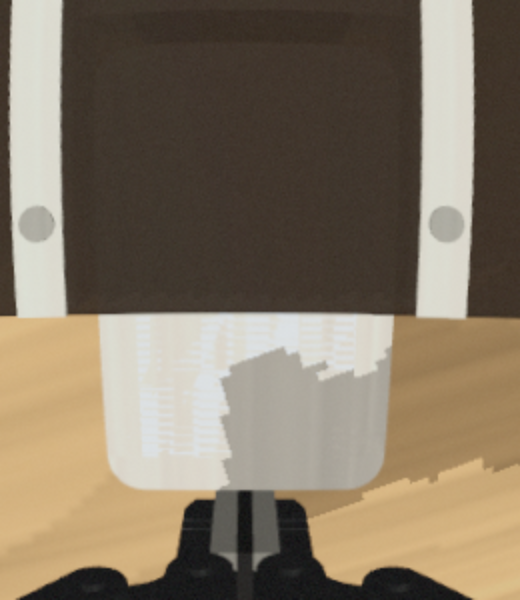

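The compact is straight, the finger is against the clasp (crop row ~490), and about 6 mm remain to the suspected stop. I'll approach slowly.

{"fn": "drive_tool", "kwargs": {"series": [[[0.0005, 0, 0], 0, 0], [[0.001, 0, 0], 0, 0], [[0.0015, 0, 0], 0, 0], [[0.002, 0, 0], 0, 0], [[0.0025, 0, 0], 0, 0], [[0.003, 0, 0], 0, 0]]}}

```text
time_s: 12.8
position: [0.5815, -0.0652, 0.007]
tool_rot: [[0.959, -0.282, -0.0], [-0.282, -0.959, 0.0], [-0.0, 0.0, -1.0]]
ft_force: [-1.1, 0.9, -0.5]
grip_width: 0.0001
gripper_force: 0.4
```

{"fn": "drive_tool", "kwargs": {"series": [[[0.0004, 0, 0], 0, 0], [[0.0008, 0, 0], 0, 0], [[0.001, 0, 0], 0, 0]]}}

```text
time_s: 13.1
position: [0.5825, -0.0655, 0.007]
tool_rot: [[0.959, -0.282, 0.0], [-0.282, -0.959, -0.0], [0.0, 0.0, -1.0]]
ft_force: [-0.4, 0.0, 0.4]
grip_width: 0.0
gripper_force: 0.5
```

{"fn": "drive_tool", "kwargs": {"series": [[[0.0003, 0, 0], 0, 0], [[0.0006, 0, 0], 0, 0], [[0.0006, 0, 0], 0, 0]]}}

```text
time_s: 13.4
position: [0.5827, -0.0655, 0.007]
tool_rot: [[0.959, -0.282, -0.001], [-0.282, -0.959, 0.0], [-0.001, -0.0, -1.0]]
ft_force: [-2.8, 1.4, 1.4]
grip_width: 0.0001
gripper_force: 1.3
```

{"fn": "drive_tool", "kwargs": {"series": [[[0.0003, 0, 0], 0, 0], [[0.0003, 0, 0], 0, 0]]}}

```text
time_s: 13.6
position: [0.5827, -0.0655, 0.0069]
tool_rot: [[0.959, -0.282, -0.001], [-0.282, -0.959, 0.0], [-0.001, -0.0, -1.0]]
ft_force: [-4.6, 1.6, 2.1]
grip_width: -0.0002
gripper_force: 2.5
```

{"fn": "drive_tool", "kwargs": {"series": [[[0.0003, 0, 0], 0, 0], [[0.0003, 0, 0], 0, 0]]}}

```text
time_s: 13.8
position: [0.5828, -0.0655, 0.0069]
tool_rot: [[0.959, -0.282, -0.002], [-0.282, -0.959, 0.001], [-0.002, 0.0, -1.0]]
ft_force: [-6.3, 1.1, 2.3]
grip_width: -0.0003
gripper_force: 3.1
```

```bash
python3 - <<'E'
from rig import env, viewer
from h import *
d=viewer.get_image('wrist'); s=env.observe()
T=np.array(s['position'])[:2]; R=np.array(s['tool_rot'])[:2,:2]
print(s['time_s'],s['position'],s['ft_force'])
d4=dict(np.load('pics/wrist4.npz'))
for c in ((225,245),(270,290),(315,335)):
  print(c,[round(float(x),1) for x in d['img'][:44,c[0]:c[1]].astype(float).mean((1,2))[::2]])
  print('before',[round(float(x),1) for x in d4['img'][:50,c[0]:c[1]].astype(float).mean((1,2))[::2]])
for v in range(200,266,8):
    row=d['img'][v].astype(int); x=np.where(row[195:365,2]/(row[195:365,0]+1)>.8)[0]+195
    if len(x): print(v,x.min(),x.max())
E
```

```text
13.85 [ 0.58276614 -0.0655031   0.00687821] [-6.90584391  1.65452745  2.69616276]
(225, 245) [52.6, 52.6, 52.6, 54.5, 56.0, 55.4, 55.8, 55.3, 55.1, 55.1, 55.5, 55.0, 54.7, 55.7, 55.9, 55.6, 55.8, 55.4, 49.6, 49.5, 49.0, 50.7]
before [53.8, 54.4, 55.2, 54.8, 54.6, 54.9, 54.4, 55.3, 55.8, 54.7, 55.0, 55.7, 54.8, 49.3, 48.2, 48.6, 47.6, 47.8, 49.2, 49.0, 49.7, 53.4, 54.7, 54.8, 55.2]
(270, 290) [51.9, 51.4, 53.2, 54.8, 55.4, 54.9, 55.0, 55.3, 54.2, 54.4, 55.1, 55.8, 55.7, 55.4, 55.0, 55.6, 55.2, 49.5, 48.8, 48.9, 48.4, 54.9]
before [54.6, 55.0, 54.7, 54.6, 54.8, 54.2, 55.2, 54.5, 54.0, 54.2, 54.7, 54.0, 53.4, 47.1, 48.7, 47.4, 47.1, 46.8, 46.8, 46.5, 47.9, 55.0, 53.6, 55.0, 54.8]
(315, 335) [51.0, 51.8, 51.8, 53.8, 54.8, 54.2, 54.9, 53.9, 54.0, 54.4, 53.7, 54.0, 54.5, 54.4, 54.4, 53.1, 53.5, 53.8, 48.3, 47.8, 46.9, 49.6]
before [54.0, 53.9, 54.0, 55.0, 54.4, 54.8, 53.7, 54.3, 54.9, 54.5, 53.8, 54.3, 54.1, 48.0, 47.9, 47.4, 48.1, 47.4, 47.4, 47.1, 48.0, 52.4, 54.2, 54.1, 54.7]
200 211 354
208 211 354
216 212 353
224 212 353
232 213 352
240 213 352
248 214 351
256 217 348
264 229 335
```

About 7 N builds up with no further motion and almost no side force. The compact is straight, and the dark stop face has closed up on the nose (59 mm in, as seen through the glass), so it is home. I'll back off and check.

{"fn": "drive_tool", "kwargs": {"series": [[[-0.001, 0, 0], 0, 0], [[-0.004, 0, 0], 0, 0], [[-0.012, 0, 0], 0, 0], [[-0.025, 0, 0], 0, 0], [[-0.035, 0, -0.02], 0, 0], [[-0.045, 0, -0.06], 0, 0], [[-0.06, 0, -0.1], 0, 0], [[-0.06, 0, -0.12], 0, 0], [[-0.06, 0, -0.12], 0, 0], [[-0.06, 0, -0.12], 0, 0]]}}

```text
time_s: 14.85
position: [0.5257, -0.0488, 0.1268]
tool_rot: [[0.959, -0.282, 0.0], [-0.282, -0.959, -0.0], [0.0, 0.0, -1.0]]
ft_force: [-0.2, -0.3, 0.4]
grip_width: -0.0003
gripper_force: 0.0
```

```bash
python3 - <<'E'
from rig import env, viewer
from h import *
d=viewer.get_image('side'); e=viewer.get_image('wrist'); s=env.observe(); print(s['time_s'],s['position'])
a=cv2.resize(d['img'][110:260,170:360,::-1],None,fx=2,fy=2); b=e['img'][:300,100:460,::-1]
cv2.imwrite('pics/end.png',np.hstack([a,b]))
E
```

```text
14.95 [ 0.52547315 -0.04875651  0.12577373]
```

View pics/end.png

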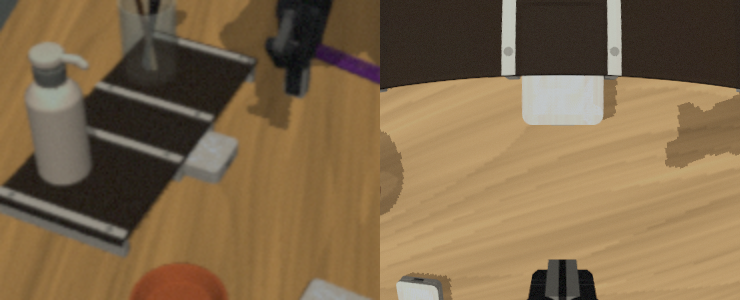

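The picture shows the shut compact square in the bay, with its clasp end sticking out at (562,100), about 37 mm. The arm is clear and the other things haven't moved.

```bash
python3 -c "
from rig import env
print(env.close_job())"
```

```text
the job is handed in; nothing more can be done
None
```

The compact is shut and rests against the end stop, about 59 mm into the bay, pushed home with roughly 7 N; the dispenser, brush cup, dish and comb were not touched, and the job is handed in.

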